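# Load the colour-coded reagent carrier

### The job

Load the reagent carrier for the next run: pick the white bottles with red, yellow, green and blue caps from the bench and stand each one upright in the carrier cup of its cap's colour, set down gently on the cup's floor, not dropped. Leave the black-capped bottle and the brown amber bottle standing where they are, and knock no bottle over.

Things in the scene. Friction and masses are not known exactly. Their poses are not given: they have to be found in the camera images.
- bottle_red: White plastic reagent bottle with a red screw cap and a red stripe on its label, standing on the bench among low clutter (under 35 mm). 100 mm tall: body 50 mm across up to 58 mm, shoulder narrowing up to 66 mm, ribbed cap 32 mm across from 72 to 100 mm above the underside. Origin: centre of the underside, z up; round. Loose, 0.1 to 0.2 kg, closed.
- bottle_yellow: White plastic reagent bottle with a yellow screw cap and a yellow stripe on its label, standing on the bench among low clutter (under 35 mm). 100 mm tall: body 50 mm across up to 58 mm, shoulder narrowing up to 66 mm, ribbed cap 32 mm across from 72 to 100 mm above the underside. Origin: centre of the underside, z up; round. Loose, 0.1 to 0.2 kg, closed.
- bottle_green: White plastic reagent bottle with a green screw cap and a green stripe on its label, standing on the bench among low clutter (under 35 mm). 100 mm tall: body 50 mm across up to 58 mm, shoulder narrowing up to 66 mm, ribbed cap 32 mm across from 72 to 100 mm above the underside. Origin: centre of the underside, z up; round. Loose, 0.1 to 0.2 kg, closed.
- bottle_blue: White plastic reagent bottle with a blue screw cap and a blue stripe on its label, standing on the bench among low clutter (under 35 mm). 100 mm tall: body 50 mm across up to 58 mm, shoulder narrowing up to 66 mm, ribbed cap 32 mm across from 72 to 100 mm above the underside. Origin: centre of the underside, z up; round. Loose, 0.1 to 0.2 kg, closed.
- bottle_black: Look-alike that does not belong: white bottle with a black cap and stripe, among the others. 100 mm tall: body 50 mm across up to 58 mm, shoulder narrowing up to 66 mm, ribbed cap 32 mm across from 72 to 100 mm above the underside. Origin: centre of the underside, z up; round. Loose, 0.1 to 0.2 kg, closed.
- bottle_amber: Look-alike that does not belong: dark brown (amber) bottle with a blue cap, among the others. 100 mm tall: body 50 mm across up to 58 mm, shoulder narrowing up to 66 mm, ribbed cap 32 mm across from 72 to 100 mm above the underside. Origin: centre of the underside, z up; round. Loose, 0.1 to 0.2 kg, closed.
- cup_red: Open square red plastic cup, one of four fixed 2 x 2, 88 mm between centres, in an aluminium tray (180 mm square, 28 mm high; grips at two sides reach 106 mm from its middle, 44 mm high). Cup 74 x 74 mm outside, 66 x 66 inside, 40 mm high. Origin: centre of its underside; the inner floor is 5 mm above it, the bench 8 mm below. z up, x and y square to the walls.
- cup_yellow: Open square yellow plastic cup, one of four fixed 2 x 2, 88 mm between centres, in an aluminium tray (180 mm square, 28 mm high; grips at two sides reach 106 mm from its middle, 44 mm high). Cup 74 x 74 mm outside, 66 x 66 inside, 40 mm high. Origin: centre of its underside; the inner floor is 5 mm above it, the bench 8 mm below. z up, x and y square to the walls.
- cup_green: Open square green plastic cup, one of four fixed 2 x 2, 88 mm between centres, in an aluminium tray (180 mm square, 28 mm high; grips at two sides reach 106 mm from its middle, 44 mm high). Cup 74 x 74 mm outside, 66 x 66 inside, 40 mm high. Origin: centre of its underside; the inner floor is 5 mm above it, the bench 8 mm below. z up, x and y square to the walls.
- cup_blue: Open square blue plastic cup, one of four fixed 2 x 2, 88 mm between centres, in an aluminium tray (180 mm square, 28 mm high; grips at two sides reach 106 mm from its middle, 44 mm high). Cup 74 x 74 mm outside, 66 x 66 inside, 40 mm high. Origin: centre of its underside; the inner floor is 5 mm above it, the bench 8 mm below. z up, x and y square to the walls.
Things that resemble listed ones, but are neither listed nor needed, are in the scene too. Leave any pink look-alike of the bottle_green alone.

How it is judged:
By the outcome, as a careful person would: the job done as asked, in the order asked, and still so for the second after the job is handed in, with the robot touching nothing.
It also fails if it takes over 96 s, if anything falls off the work surface, if the arm or the gripper's body presses on something with over 40 N, if the wrist force passes 120 N, or if a joint passes its speed limit or range.

### The arm

A 7-joint arm with a two-finger parallel gripper is mounted at the origin on the work surface. World frame = base frame: x ahead of the robot, y to its left, z up, the work surface at z = 0. Lengths are in m, angles in rad, forces in N, time in s.
With the tool pointing down it reaches from about 0.425 to 0.975 m from the base axis. Payload 16.7 kg.
Tool frame: the origin (TCP) lies at the very end of the fingers, on their centre line; the grasp point (between the pads) lies 19 mm behind it; z points along the fingers, y is the line along which they close (so a half turn about z gives the same grasp; the last joint's range is limited). The gripper opens to 85 mm and grips with 20 to 120 N. Pads are 22 mm wide; open, the fingers measure 114 mm over their backs; the gripper's body (76 mm by 85 mm) begins 54 mm behind the grasp point. The pads swing forward as they close: fully open they stand 13 mm farther back than shut.
Start: joints at [-1.456, 0.426, 0.074, 1.606, -0.034, 1.111, -0.067], TCP at [0.176, 0.652, 0.231] pointing down, gripper open.
Joint ranges: [-2.85, 2.85], [-0.5, 2.14], [-1.23, 1.37], [0.21, 2.46], [-1.02, 4.16], [0.16, 2.05], [-2.73, 2.73]. Speed limits (rad/s): [1.89, 1.89, 2.39, 2.39, 3.01, 3.01, 3.01].

### API

Orientations are given as a unit quaternion [x, y, z, w].
In Python, from rig import robot gives the robot as it stands. Calls block until the motion is done:
- robot.move_ptp(position, orientation): joint-space move of the TCP to a pose.
- robot.move_l(position, rotation=None, rate=0.15, stop_force=None): straight line of the TCP; rotation=None keeps the orientation; rate is the mean speed in m/s. With stop_force (N) it stops when the force on the tool has changed by that much, and returns True; else False.
- robot.move_j(angles): joint-space move.
- robot.command_gripper(opening): opening from 0.0 (shut) to 1.0 (fully open); the grip force is fixed at half the most; returns when the fingers have stopped.
- robot.pause(seconds).
- robot.inverse_kinematics(position, orientation): joint angles nearest the present ones, or None.
- robot.state(): the state.
- robot.get_image(name): name is "scene" or "top"; returns the picture (384x512x3 uint8, blue, green, red); there is no depth.
- robot.get_calibration(name): a dict with "fx", "fy", "cx", "cy" (pixels), "k1" (the pictures are not rectified: a ray, as slopes to the right and down, at radius r is drawn at 1 + k1 r^2 times it, then the intrinsics apply), "R" (3x3) and "t" (3): a world point X has camera coordinates R X + t. Camera axes: x right, y down, z forward; pixel columns grow to the right and rows downward; lengths in m; the calibration is good to about 2 mm. A picture is of the moment at which its call begins. get_calibration takes no time and is no camera call.
A pose or a line that the arm cannot do raises robot.PlanningError and nothing moves.
- robot.finish_job(): hands the job in; it is judged then, once.
The state is a dict: "time": time; "joint_pos": joint angles; "qd": joint speeds; "joint_efforts": joint torques, N m; "tool_pos": TCP position; "orientation": TCP orientation; "ft_force": force on the tool from outside, world axes, zero at the start; "wrist_torque": the same for the moment, N m; "finger_gap": opening from 0.0 (shut) to 1.0 (fully open); "grip_force": force on a finger pad.
Only numpy, scipy, OpenCV 4.12 (cv2) and the standard library are available. Lean on these libraries where they do the work, as an engineer would, in place of code of your own. Each camera call takes 0.05 s, during which the arm holds its last target. There are 200 camera calls.

## Working session

There is one attempt and no reset: what is moved stays moved. The work goes in short steps, each a Python script; the robot and the scene stay as the last script left them, time stands still between calls to the robot, and variables do not carry over. Pictures are saved under pics/ and viewed, at most 14 in all, crops included, and the job is handed in when it is done.

```bash
mkdir -p pics; ls
python3 - <<'E'
from rig import robot
import cv2,numpy as np
for n in("scene","top"):
    im=robot.get_image(n); cv2.imwrite(f"pics/{n}0.png",im)
    c=robot.get_calibration(n); R=np.array(c["R"]);t=np.array(c["t"])
    print(n,c["fx"],c["fy"],c["cx"],c["cy"],c["k1"],"cam",(-R.T@t).round(3),"fwd",R[2].round(3))
s=robot.state(); print(s["time"],s["tool_pos"],s["orientation"],s["finger_gap"])
E
```

```text
pics
scene 423.78892716462894 423.78892716462894 254.7434004646998 189.23629890463587 -0.15340522784638583 cam [ 1.065 -0.454  0.967] fwd [-0.479  0.366 -0.798]
top 398.98469094363617 398.98469094363617 254.14452209620345 191.04034713165623 -0.03667558125340353 cam [ 0.405 -0.022  1.07 ] fwd [ 0.117  0.014 -0.993]
0.1 [0.17592573 0.65126757 0.2306519 ] [ 1.31536460e-01  9.91311154e-01 -5.95493554e-04 -3.46334201e-05] 0.9967311928897976
```

View pics/scene0.png

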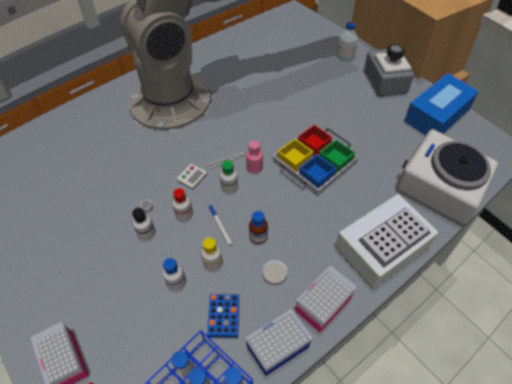

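View pics/top0.png

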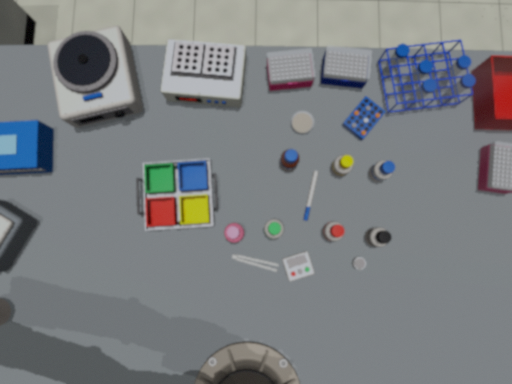

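The scene view shows the bottles: red (181,200), yellow (210,250), green (229,173), blue (173,270), black (142,220), amber (258,225) and pink (254,155), with the carrier at (315,157). A clear bottle with a blue cap stands far off at (348,40). In the top view the caps are red (337,231), yellow (345,162), green (274,229) and blue (388,168), and the carrier is centred at (178,194).

Blue-cap candidates, by scene pixel:
- (173,270): white body among the others, so it fits.
- (258,225): brown body, so it is the amber bottle.
- (348,40): far off and not among the others.
- Rack tubes at the bottom: not bottles.

I'll confirm this in a crop while measuring.

```bash
cat > h.py <<'E'
import cv2,numpy as np
from rig import robot
def cal(n):
    c=robot.get_calibration(n); return c,np.array(c["R"]),np.array(c["t"])
def ray(n,uv):
    c,R,t=cal(n); d=np.array([(uv[0]-c["cx"])/c["fx"],(uv[1]-c["cy"])/c["fy"]]); s=d.copy()
    for _ in range(30): s=d/(1+c["k1"]*(s@s))
    v=R.T@np.r_[s,1]; return -R.T@t, v/np.linalg.norm(v)
def plane(n,uv,z):
    o,v=ray(n,uv); return o+v*(z-o[2])/v[2]
def tri(a,b):
    (o1,v1),(o2,v2)=ray("scene",a),ray("top",b)
    s=np.linalg.lstsq(np.c_[v1,-v2],o2-o1,rcond=None)[0]
    p,q=o1+s[0]*v1,o2+s[1]*v2; return (p+q)/2,np.linalg.norm(p-q)
HUE={"red":(174,6),"yellow":(22,36),"green":(50,80),"blue":(100,125)}
def blobs(im,col,amin=25):
    h=cv2.cvtColor(im,cv2.COLOR_BGR2HSV); a,b=HUE[col]; H=h[...,0]
    m=((H>=a)&(H<=b) if a<b else (H>=a)|(H<=b))&(h[...,1]>130)&(h[...,2]>60)
    m=m.astype(np.uint8)
    n,l,st,ce=cv2.connectedComponentsWithStats(m)
    return [(ce[i],st[i],(l==i).astype(np.uint8)) for i in range(1,n) if st[i,4]>=amin]
E
python3 - <<'E'
from h import *
S,T=cv2.imread("pics/scene0.png"),cv2.imread("pics/top0.png")
for col in HUE:
    for n,im in(("scene",S),("top",T)):
        print(col,n,[(b[0].round(1).tolist(),b[1][2:].tolist()) for b in blobs(im,col)])
a=cv2.resize(S[130:300,120:285],None,fx=3,fy=3,interpolation=cv2.INTER_CUBIC)
b=cv2.resize(T[140:260,215:405],None,fx=1.5,fy=1.5)
cv2.imwrite("pics/crop1.png",a)
E
```

```text
red scene [([314.9, 138.0], [33, 29, 506]), ([179.0, 194.7], [12, 15, 129])]
red top [([495.9, 98.9], [38, 73, 1841]), ([188.2, 98.9], [18, 3, 44]), ([160.7, 211.5], [31, 28, 783]), ([336.9, 230.6], [13, 12, 118])]
yellow scene [([294.6, 153.5], [35, 32, 642]), ([209.3, 244.9], [13, 15, 161])]
yellow top [([345.9, 161.4], [13, 13, 129]), ([194.1, 209.4], [29, 29, 770])]
green scene [([337.1, 154.1], [33, 31, 552]), ([227.4, 166.7], [11, 13, 109])]
green top [([159.5, 177.8], [28, 29, 747]), ([274.0, 228.0], [9, 9, 69])]
blue scene [([350.2, 25.4], [8, 6, 40]), ([440.0, 105.9], [73, 60, 2192]), ([429.8, 149.5], [7, 10, 29]), ([317.4, 170.1], [36, 32, 686]), ([212.2, 210.2], [6, 9, 29]), ([257.7, 218.1], [12, 15, 151]), ([169.9, 265.2], [14, 16, 162]), ([210.4, 348.3], [108, 89, 2493]), ([285.0, 360.3], [45, 29, 112])]
blue top [([416.8, 59.7], [42, 32, 451]), ([436.5, 78.1], [34, 41, 283]), ([463.4, 61.4], [14, 14, 134]), ([387.3, 70.1], [21, 29, 129]), ([408.3, 84.5], [23, 23, 124]), ([467.9, 80.3], [13, 13, 128]), ([342.6, 80.8], [42, 9, 73]), ([92.3, 95.9], [18, 7, 71]), ([446.8, 97.9], [21, 11, 51]), ([363.4, 116.6], [41, 42, 479]), ([410.5, 102.9], [22, 13, 63]), ([27.9, 145.5], [53, 51, 2110]), ([290.7, 155.6], [12, 12, 116]), ([192.5, 175.6], [31, 30, 764]), ([387.5, 167.0], [13, 11, 112]), ([306.3, 213.4], [5, 12, 37])]
```

View pics/crop1.png

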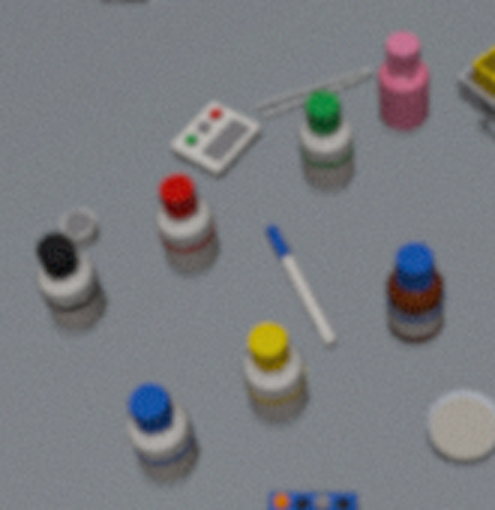

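The crop confirms it. The bottle at scene (173,270) has a white body, a blue cap and a blue stripe, and the one at (258,225) is brown. The red, yellow and green bottles have white bodies with matching stripes, and the pink one is separate.

```bash
cat > meas.py <<'E'
from h import *
import h
h.HUE["green"]=(45,88)
S,T=cv2.imread("pics/scene0.png"),cv2.imread("pics/top0.png")
def near(im,col,uv): return min(blobs(im,col),key=lambda b:np.hypot(*(b[0]-uv)))
caps={"red":((179,195),(337,231)),"yellow":((209,245),(346,161)),"green":((227,167),(274,228)),"blue":((170,265),(387,167))}
cups={"red":((315,138),(161,211)),"yellow":((295,153),(194,209)),"green":((337,154),(159,178)),"blue":((317,170),(192,176))}
for c,(a,b) in caps.items():
    A,B=near(S,c,a),near(T,c,b); p,e=tri(A[0],B[0])
    ctr=plane("top",B[0],.096); print("cap",c,p.round(4),"gap",round(e,4),"top@.096",ctr.round(4)[:2],"scene@.088",plane("scene",A[0],.088).round(4)[:2],B[1][2:].tolist())
Q={}
for c,(a,b) in cups.items():
    B=near(T,c,b); cn,_=cv2.findContours(B[2],0,2); r=cv2.minAreaRect(max(cn,key=len))
    Q[c]=plane("top",r[0],.048)[:2]
    w=np.array([plane("top",q,.048)[:2] for q in cv2.boxPoints(r)])
    print("cup",c,Q[c].round(4),"sides",np.linalg.norm(np.diff(w,axis=0),axis=1).round(4))
def quad(im,k):
    m=sum(near(im,c,v[k])[2] for c,v in cups.items()); pts=cv2.findNonZero(m.astype(np.uint8))
    hull=cv2.convexHull(pts)
    for e in np.arange(2,20,.5):
        q=cv2.approxPolyDP(hull,e,True)
        if len(q)==4: return q[:,0].astype(float)
qs,qt=quad(S,0),quad(T,1)
for b in qt:
    w=plane("top",b,.048); a=min(qs,key=lambda a:np.hypot(*(plane("scene",a,.048)-w)[:2]))
    print("corner",a,b,*[x.round(4) for x in tri(a,b)])
C=sum(Q.values())/4; print("centre",C,"pitches",*[np.linalg.norm(Q[x]-Q[y]).round(4) for x,y in(("red","yellow"),("green","blue"),("red","green"),("yellow","blue"))])
u=(Q["red"]+Q["yellow"]-Q["green"]-Q["blue"]); print("yaw",np.degrees(np.arctan2(u[1],u[0])),u/2)
v=(Q["red"]+Q["green"]-Q["yellow"]-Q["blue"]); print(np.degrees(np.arctan2(v[1],v[0])),v/2)
E
python3 meas.py
```

```text
cap red [ 0.4273 -0.2138  0.0882] gap 0.0008 top@.096 [ 0.4273 -0.212 ] scene@.088 [ 0.4268 -0.214 ] [13, 12, 118]
cap yellow [ 0.5994 -0.2373  0.0886] gap 0.0012 top@.096 [ 0.5983 -0.2352] scene@.088 [ 0.5988 -0.2377] [13, 13, 129]
cap green [ 0.4307 -0.0599  0.0885] gap 0.0013 top@.096 [ 0.4309 -0.0591] scene@.088 [ 0.43   -0.0602] [9, 9, 69]
cap blue [ 0.5871 -0.3406  0.0899] gap 0.0011 top@.096 [ 0.5862 -0.3382] scene@.088 [ 0.5857 -0.3408] [13, 11, 112]
cup red [0.4688 0.2309] sides [0.0757 0.0693 0.0751]
cup yellow [0.477  0.1453] sides [0.0726 0.0721 0.072 ]
cup green [0.5561 0.2383] sides [0.071  0.0736 0.0704]
cup blue [0.5635 0.1537] sides [0.0751 0.0731 0.0745]
corner [278. 151.] [208. 221.] [0.4467 0.1079 0.0486] 0.0007
corner [314. 125.] [147. 225.] [0.4336 0.265  0.0477] 0.0004
corner [353. 154.] [146. 166.] [0.5886 0.2776 0.0396] 0.0004
corner [317. 186.] [204. 161.] [0.6041 0.1229 0.0288] 0.0084
centre [0.51637179 0.19206077] pitches 0.086 0.0849 0.0876 0.0868
yaw -174.8025078200427 [-0.08685242 -0.00790036]
95.20836034378578 [-0.00775774  0.08510558]
```

Each cap triangulates to a mean height of 88–90 mm, against the 72–100 mm given. The cup rim comes out at 48 mm, which puts the cup floor at 13 mm. Cup pitch is about 86–88 mm and carrier yaw about 5.2°. All of this agrees with the text, so next I check reachability and then go in the listed order.

```bash
cat > job.py <<'E'
from h import *
CAP={"red":(.4273,-.213),"yellow":(.599,-.2363),"green":(.4308,-.0596),"blue":(.5866,-.3396)}
a=np.radians(5.2); ex=np.array([np.cos(a),np.sin(a)]); ey=np.array([-ex[1],ex[0]]); C=np.array([.5164,.192])
CUP={"red":C-.044*ex+.044*ey,"yellow":C-.044*ex-.044*ey,"green":C+.044*ex+.044*ey,"blue":C+.044*ex-.044*ey}
def down(phi):  # tool down, fingers closing along world angle phi (deg)
    t=np.radians((phi+90)/2); return np.array([np.cos(t),np.sin(t),0,0])
E
python3 - <<'E'
from job import *
for phi in(0,45,90,135,180):
    print(phi)
    for n,d in(("cap",CAP),("cup",CUP)):
        for c,p in d.items():
            r=[robot.inverse_kinematics(np.r_[p,z],down(phi)) for z in(.068,.24)]
            print(" ",n,c,[None if q is None else np.round(q,2).tolist() for q in r])
E
```

```text
0
  cap red [[-0.34, 0.47, 0.83, 2.21, -0.56, 0.68, 0.88], [-0.6, 0.12, 1.02, 2.07, -0.12, 1.02, 0.48]]
  cap yellow [[-0.38, 0.8, 0.98, 1.84, -0.82, 0.96, 0.97], [-0.45, 0.57, 1.06, 1.71, -0.53, 1.18, 0.76]]
  cap green [[-0.82, 0.47, 0.99, 2.31, -0.65, 0.67, 0.66], [-1.06, -0.06, 1.05, 2.15, 0.06, 1.02, -0.04]]
  cap blue [[-0.04, 0.71, 0.68, 1.75, -0.56, 0.89, 0.89], [-0.2, 0.59, 0.95, 1.63, -0.51, 1.19, 0.86]]
  cup red [[-0.99, 0.44, 0.51, 2.1, -0.34, 0.68, -0.26], [-1.09, 0.18, 0.58, 1.96, -0.12, 1.03, -0.46]]
  cup yellow [[-0.86, 0.41, 0.53, 2.16, -0.34, 0.65, -0.09], [-1.0, 0.13, 0.64, 2.01, -0.09, 1.02, -0.32]]
  cup green [[-0.93, 0.57, 0.56, 1.92, -0.42, 0.77, -0.14], [-1.0, 0.35, 0.62, 1.78, -0.23, 1.08, -0.3]]
  cup blue [[-0.83, 0.55, 0.59, 1.97, -0.44, 0.75, 0.03], [-0.92, 0.32, 0.68, 1.83, -0.23, 1.07, -0.15]]
45
  cap red [[-0.05, 0.37, 0.45, 2.2, -0.27, 0.63, 1.38], [-0.26, 0.09, 0.63, 2.05, -0.06, 1.02, 1.19]]
  cap yellow [[-0.23, 0.67, 0.71, 1.83, -0.57, 0.85, 1.54], [-0.34, 0.49, 0.87, 1.71, -0.41, 1.14, 1.43]]
  cap green [[-0.77, 0.43, 0.93, 2.3, -0.58, 0.65,
[... 2319 characters left out ...]
03, -2.56]]
  cap yellow [[-0.4, 0.82, 1.01, 1.84, -0.85, 0.98, -2.15], [-0.51, 0.67, 1.21, 1.71, -0.66, 1.24, -2.28]]
  cap green [[-0.94, 0.63, 1.21, 2.31, -0.88, 0.8, -2.24], None]
  cap blue [[-0.22, 0.87, 1.01, 1.76, -0.86, 1.02, -2.02], [-0.31, 0.73, 1.21, 1.63, -0.71, 1.29, -2.11]]
  cup red [[-0.52, 0.4, -0.08, 2.08, 0.05, 0.67, 2.51], [-0.66, 0.17, 0.08, 1.94, -0.02, 1.04, 2.58]]
  cup yellow [[-0.44, 0.36, 0.02, 2.13, -0.01, 0.64, 2.73], [0.48, 0.26, -1.03, 1.94, 0.25, 1.08, 2.49]]
  cup green [[-0.44, 0.5, -0.1, 1.89, 0.07, 0.75, 2.57], [-0.55, 0.31, 0.05, 1.76, -0.02, 1.08, 2.64]]
  cup blue [[0.39, 0.71, -1.03, 1.9, 0.74, 0.98, 2.15], [0.42, 0.45, -1.02, 1.76, 0.41, 1.17, 2.41]]
```

```bash
cat >> job.py <<'E'
def run(c,zg=.068,zt=.21):
    p,q=np.array(CAP[c]),CUP[c]; log=[]
    def L(s): st=robot.state(); print(s,"t=%.1f"%st["time"],st["tool_pos"].round(4),"F",np.round(st["ft_force"],1),"gap %.3f grip %.0f"%(st["finger_gap"],st["grip_force"]))
    robot.move_ptp(np.r_[p,zt],down(0))
    robot.command_gripper(.85)
    hit=robot.move_l(np.r_[p,zg],rate=.12,stop_force=15); L("at cap hit=%s"%hit)
    if hit: raise SystemExit("unexpected contact")
    robot.command_gripper(0.); L("gripped")
    g=robot.state(); zg=g["tool_pos"][2]
    if g["finger_gap"]<.2: raise SystemExit("missed")
    robot.move_l(np.r_[p,zt],rate=.15); L("lifted")
    robot.move_ptp(np.r_[q,zt],down(5.2))
    robot.move_l(np.r_[q,zg+.013+.008],rate=.12); L("over floor")
    hit=robot.move_l(np.r_[q,zg+.013-.004],rate=.012,stop_force=3); L("set hit=%s"%hit)
    robot.command_gripper(.7); robot.pause(.2)
    robot.move_l(np.r_[q,zt],rate=.15); L("clear")
E
python3 -c "
from job import *
run('red')
for n in('scene','top'): cv2.imwrite(f'pics/{n}1.png',robot.get_image(n))
s,t=cv2.imread('pics/scene1.png'),cv2.imread('pics/top1.png')
cv2.imwrite('pics/c2.png',np.hstack([cv2.resize(s[90:230,220:380],(400,350)),cv2.resize(t[130:270,110:270],(400,350))]))"
```

```text
at cap hit=False t=4.9 [ 0.4277 -0.2132  0.0685] F [-0.8 -0.7 -0. ] gap 0.851 grip 0
gripped t=5.3 [ 0.4276 -0.213   0.0685] F [-1.8  2.3 11. ] gap 0.354 grip 58
lifted t=6.4 [ 0.4269 -0.2127  0.2094] F [-0.2  0.  -1.4] gap 0.356 grip 59
over floor t=9.2 [0.469 0.232 0.09 ] F [-0.3 -0.2 -1.2] gap 0.357 grip 59
set hit=True t=10.0 [0.4686 0.2318 0.0805] F [-1.6 -0.4 10.5] gap 0.358 grip 60
clear t=11.6 [0.4681 0.2318 0.2093] F [-0.1  0.1 -1.3] gap 0.701 grip 0
```

View pics/c2.png

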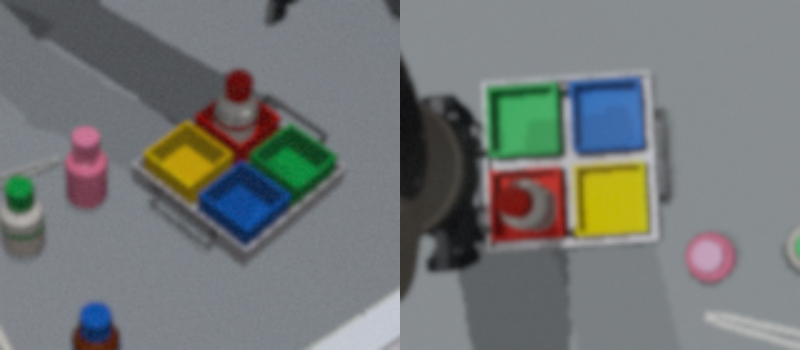

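Red is upright in the red cup and touched down at the expected height. Nothing else has moved in either view. I'll do the rest in order.

```bash
python3 -c "
from job import *
for c in('yellow','green','blue'): print(c); run(c)
for n in('scene','top'): cv2.imwrite(f'pics/{n}2.png',robot.get_image(n))
s,t=cv2.imread('pics/scene2.png'),cv2.imread('pics/top2.png')
cv2.imwrite('pics/c3.png',np.hstack([cv2.resize(s[90:230,220:380],(400,350)),cv2.resize(t[130:270,110:270],(400,350))]))"
```

```text
yellow
at cap hit=False t=15.1 [ 0.5994 -0.2365  0.0687] F [-0.5  0.4  0.8] gap 0.847 grip 0
gripped t=15.5 [ 0.5993 -0.2364  0.0685] F [-0.3  0.5  5.8] gap 0.360 grip 59
lifted t=16.6 [ 0.5986 -0.236   0.2091] F [-0.4  0.6 -1.2] gap 0.358 grip 59
over floor t=19.2 [0.4769 0.1442 0.0899] F [ 0.2  0.4 -2.4] gap 0.362 grip 59
set hit=True t=20.0 [0.4767 0.1442 0.0804] F [-0.6 -0.6  7.5] gap 0.359 grip 60
clear t=21.6 [0.4761 0.1443 0.2094] F [-0.4  0.2 -0.2] gap 0.705 grip 0
green
at cap hit=False t=24.1 [ 0.4311 -0.0595  0.0684] F [-0.3  0.4  0.8] gap 0.849 grip 0
gripped t=24.5 [ 0.4311 -0.0594  0.0684] F [-2.4  1.6 12. ] gap 0.357 grip 58
lifted t=25.6 [ 0.4305 -0.0593  0.2097] F [ 0.2 -0.4 -1.5] gap 0.357 grip 59
over floor t=28.0 [0.5567 0.2399 0.0901] F [-0.1  0.1 -1.5] gap 0.358 grip 59
set hit=True t=28.7 [0.5562 0.2398 0.0805] F [-0.9 -0.1  6.6] gap 0.357 grip 60
clear t=30.3 [0.5558 0.2398 0.2092] F [-0.5 -0.8 -0.6] gap 0.700 grip 0
blue
at cap hit=False t=34.0 [ 0.587  -0.3399  0.0688] F [ 0.3 -0.1  0.1] gap 0.850 grip 0
gripped t=34.5 [ 0.5869 -0.3397  0.0685] F [-0.5  1.   5.6] gap 0.363 grip 59
lifted t=35.6 [ 0.5863 -0.3392  0.209 ] F [ 0.3  0.1 -2.5] gap 0.358 grip 59
over floor t=38.5 [0.5647 0.1522 0.0902] F [-0.5  0.4 -0.9] gap 0.353 grip 59
set hit=True t=39.3 [0.5642 0.1522 0.0805] F [-0.4  0.6  7.2] gap 0.357 grip 60
clear t=40.9 [0.5637 0.1522 0.2092] F [-0.2 -0.1  0.8] gap 0.698 grip 0
```

View pics/c3.png

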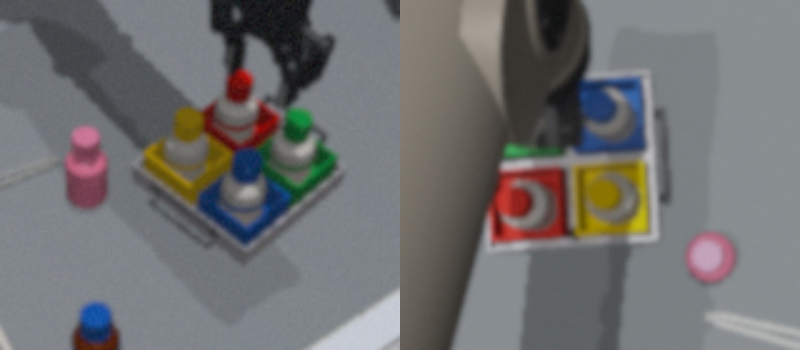

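View pics/scene2.png

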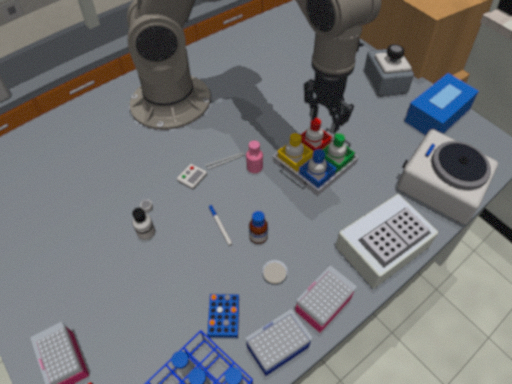

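All four bottles stand upright in the cups of their own colour, and black (142,220), amber (258,225) and pink (254,155) are untouched. The arm hides the far bottle, so I'll move away, check the scene once more and hand in.

```bash
python3 -c "
from job import *
robot.move_ptp(np.array([.6,-.05,.3]),down(0))
s=robot.get_image('scene'); cv2.imwrite('pics/scene3.png',s); print(robot.state()['time'])"
```

```text
41.925
```

View pics/scene3.png

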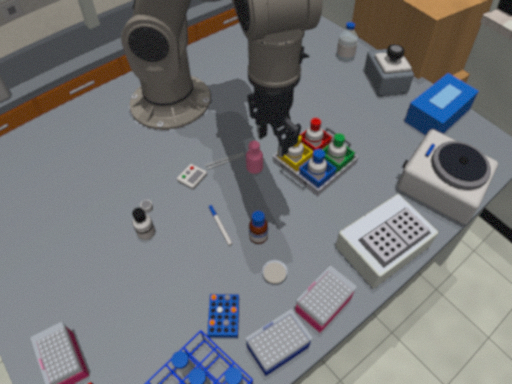

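The far bottle still stands at (348,40), all four bottles are in their cups, and the gripper is clear in the air. Handing in.

```bash
python3 -c "
from rig import robot
print(robot.finish_job())"
```

```text
the job is handed in; nothing more can be done
None
```

The red, yellow, green and blue bottles stand upright in their matching cups, each set down gently; the black, amber and pink bottles were left untouched, and the job was handed in at about 42 s.

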